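# Set the shaker to speed 5 and start it

### The job

Set the bench shaker to speed 5 and start it: with a fingertip, push the orange fin of the speed selector clockwise until it has clicked on to the fifth white dot after the red off dot, without turning it past there and without pinching the fin. Then press the green start button fully down and let it come up again. Leave the dishes on the platform and the other things on the bench where they are.

Things in the scene. Friction and masses are not known exactly. Their poses are not given: they have to be found in the camera images.
- shaker: white bench shaker, fixed, 300 mm deep (x) by 260 mm wide (y); origin on the bench under its centre, own x to its back, y to its left, z up. Front half: dark slate control deck, top 60 mm above the bench, with the speed selector (left) and start button (right). Back half: platform, its rubber mat at 73 mm, with a thin rail (top at 80 mm) and two petri dishes on it
- dial_axis (a point): point on the selector's upright turning axis, on the upper face of its black disc (71 mm above the bench; disc 88 mm across). At the axis stands a low hub, 18 mm across and 12 mm high. From it a single orange fin runs outward on the disc
- fin_mid (a point): point in the middle of the orange fin, 28 mm out from the selector's axis and 14 mm above the disc; turns with the selector. The fin spans radius 1 to 43 mm, is 12 mm thick and rises 26 mm above the disc (top 97 mm above the bench), with a white pointer line along its top
- dot_off (a point): centre of the flat red dot (off) on the deck, 10 mm across, 54 mm from the selector's axis, straight to the shaker's left (its +y). Clockwise from it, seen from above, follow six white dots 8 mm across, 30 degrees apart at the same radius: speeds 1 to 6 (3 points to the shaker's back, 6 to its right)
- dot_5 (a point): centre of the fifth white dot after the red one, speed 5
- dial (a joint): angle of the selector, rad: 0 = off (red dot), growing clockwise seen from above, 0.5236 per click, so speed 5 reads 2.618; stops at 0 and 3.142. A spring detent: about 0.1 to 0.2 N m pushes it over each crest (half-way between dots), then it snaps by itself on to the next dot and stays. At the start it stands at off, 1 or 2
- start_top (a point): centre of the top of the green start button: a round push button 28 mm across, its top 82 mm above the bench, in a black housing 44 mm across whose top is at 72 mm
- start (a joint): travel of the start button, m: 0 = up, 0.006 = fully down (about 5 N); it springs back when let go
- petri_a: covered glass petri dish, 94 mm across, 20 mm high, on the shaker's platform; origin at the centre of its underside
- petri_d: glass petri dish, 56 mm across, 14 mm high, on the shaker's platform; origin at the centre of its underside
- front_jar_0: specimen jar with red screw cap, 48 mm across, 70 mm high, on the bench to the left; origin at the centre of its underside
- front_jar_1: specimen jar with red screw cap, 48 mm across, 70 mm high, on the bench to the left; origin at the centre of its underside
- wide_jar: wide jar with white screw cap, 50 mm across, 77 mm high, on the bench to the right; origin at the centre of its underside
- cup_tall: clear plastic measuring cup, 62 mm across, 58 mm high, on the bench to the right; origin at the centre of its underside
- cap_lime: loose lime screw cap, 55 mm across, 12 mm high, on the bench to the left; origin at the centre of its underside
- cap_red_b: loose red screw cap, 45 mm across, 13 mm high, on the bench to the left; origin at the centre of its underside

How it is judged:
On the way, in this order (a step that is already met when the one before it is completed fails the run):
1. the selector rests on speed 5 (value of joint dial between 2.4871 and 2.7489 rad), for 0.2 s.
2. the start button is pressed fully down with the selector on speed 5 (all of step 1 and value of joint start above 0.0045 m), for 0.05 s.
At the end, for the whole second after the job is handed in: the selector rests on speed 5 (within a quarter of a click), the start button has been pressed at least 4.5 mm down after that and is up again, and the dishes, jars, cup and caps are within 25 mm of where they stood (all of step 1 and value of joint start below 0.001 m and distance of each of petri_a, petri_d, front_jar_0, front_jar_1, wide_jar, cup_tall, cap_lime, cap_red_b from where it was at the start of the episode below 0.025 m); the robot touches nothing.
It fails at once if the selector is turned past speed 5 (more than 0.6 of a click beyond) (value of joint dial above 2.9322 rad).
It fails at once if the fin is pinched (pressed by the fingers on both faces at once) (contact force between the fingers and dial_c10 above 1.5 N and contact force between the fingers and dial_c11 above 1.5 N).
It fails at once if the selector's fin is pushed with the arm or the gripper's body instead of the fingers (contact force between the arm and dial_c10 above 3 N or contact force between the arm and dial_c11 above 3 N).
It fails at once if the start button is pressed before the selector is on speed 5 (value of joint start above 0.003 m and value of joint dial below 2.4086 rad).
It fails at once if a dish, jar, cup or cap is pushed away or lifted (distance of any of petri_a, petri_d, front_jar_0, front_jar_1, wide_jar, cup_tall, cap_lime, cap_red_b from where it was at the start of the episode above 0.025 m).
It also fails if it takes over 45 s, if anything falls off the work surface, if the arm or the gripper's body presses on something with over 40 N, if the wrist force passes 120 N, or if a joint passes its speed limit or range.

### The arm

A 7-joint arm with a two-finger parallel gripper is mounted at the origin on a cart in front of the work surface, level with it; the furniture and walls round the work are solid. World frame = base frame: x ahead of the robot, y to its left, z up, the work surface at z = 0. Lengths are in m, angles in rad, forces in N, time in s.
With the tool pointing down it reaches from about 0.35 to 0.9 m from the base axis. Payload 8.1 kg.
Tool frame: the origin (TCP) lies at the very end of the fingers, on their centre line; the grasp point (between the pads) lies 19 mm behind it (arm.tcp_to_grasp is the z of the grasp point in the tool frame, in m); z points along the fingers, y is the line along which they close (so a half turn about z gives the same grasp; the last joint's range is limited). The gripper opens to 92 mm and grips with 3 to 60 N. Pads are 19 mm wide; open, the fingers measure 130 mm over their backs; the gripper's body (75 mm by 190 mm) begins 47 mm behind the grasp point.
Start: joints at [-1.218, 0.434, 0.025, 1.573, -0.012, 1.134, -0.075], TCP at [0.275, 0.561, 0.227] pointing down, gripper open.
Joint ranges: [-2.62, 2.62], [-0.44, 2.09], [-1.27, 1.32], [0.08, 2.57], [-1.32, 4.46], [0.12, 2], [-2.74, 2.74]. Speed limits (rad/s): [2.22, 2.22, 3.01, 3.01, 3.14, 3.14, 3.14].

### API

Orientations are given as a rotation vector (axis times angle).
In Python, from cell import readout, vision, sign_off, arm gives the robot as it stands. The module is installed in compiled form; this text tells all that it offers.
- The arm moves only by the shell command python3 -m creep 'ROWS' [FORCE]. ROWS is JSON, a list of rows, each a list of 5 numbers: the shift along the tool's x, y, z in units of 4 cm (1.0 is 4 cm), then the turn about the tool's z in units of 4 degrees (1.0 is 4 degrees), then the opening, from 0 (shut) to 1 (fully open). A call has 1 to 12 rows; each row shifts and turns the commanded pose from where the row before left it, along the tool's axes as they then stand; what a row does not reach is not made up. A row lasts 1/8 s, in which the tool goes at most 62.5 mm and 10.7 degrees, less where a joint would pass 70% of its speed; a pose out of reach is approached as far as the arm can. A call with a number of a shift or a turn outside -1 to 1 is refused whole. A call with a gripper value outside its range is refused whole. The fingers move at their own pace and stop on an object; FORCE is the grip in N (left out, the last holds). Time passes only in rows, so rows that do not move let the fingers close. It gives the time, the measured TCP pose, the force, the opening and the grip force at its end, in the units of the state.
- readout.observe(): the state, without advancing time (a new reading comes with each control period).
- vision.get_image(name): name is "side" or "top" or "wrist"; returns a dict with "pixels" (420x560x3 uint8, blue, green, red), "z_map" (420x560 float32, m along the optical axis (not along the pixel's ray), 0 where there is no reading), "camera_matrix" (3x3 intrinsics, pixels), "position" and "rotation" of the camera in the world. Camera axes: x right, y up, looking along -z (the intrinsics and any distortion apply to the point x, -y, -z); pixel columns grow to the right and rows downward; lengths in m; the calibration is good to about 2 mm. The wrist camera is an equidistant fisheye: a pixel r from the principal point sees the ray r / f radians off the axis. A picture is of the moment at which its call begins.
- sign_off(): hands the job in; it is judged then, once.
The state is a dict: "clock": time; "joints": joint angles; "dq": joint speeds; "joint_efforts": joint torques, N m; "position": TCP position; "ee_rot": TCP orientation; "force": force on the tool from outside, world axes, zero at the start; "ft_torque": the same for the moment, N m; "width": opening from 0.0 (shut) to 1.0 (fully open); "gripper_force": force on a finger pad.
Only numpy, scipy, OpenCV 4.12 (cv2) and the standard library are available. Lean on these libraries where they do the work, as an engineer would, in place of code of your own. Each camera call takes 0.05 s, during which the arm holds its last target. There are 200 camera calls.

## Working session

There is one attempt and no reset: what is moved stays moved. The work goes in short steps, Python scripts to look and compute and a shell command to move; the robot and the scene stay as the last step left them, time stands still between calls to the robot, and variables do not carry over. Pictures are saved under pics/ and viewed, at most 10 in all, crops included, and the job is handed in when it is done.

```bash
mkdir -p pics; cat > h.py <<'E'
import numpy as np, cv2
from cell import readout, vision, arm
from scipy.spatial.transform import Rotation as R
def grab(n):
    d=vision.get_image(n); cv2.imwrite(f'pics/{n}_{int(readout.observe()["clock"]*100)}.png',d['pixels']); return d
def ray(d,u,v):
    K=np.array(d['camera_matrix']); p=np.array([(u-K[0,2])/K[0,0],(v-K[1,2])/K[1,1]])
    return np.array(d['position']), np.array(d['rotation'])@np.array([p[0],-p[1],-1.])
def onplane(d,u,v,z):
    o,r=ray(d,u,v); return o+r*(z-o[2])/r[2]
def depthpt(d,u,v):
    o,r=ray(d,u,v); return o+r*d['z_map'][int(round(v)),int(round(u))]
E
python3 - <<'E'
from h import *
for n in('top','side'):
    d=grab(n); print(n,d['position'],np.round(d['rotation'],3).tolist(),np.array(d['camera_matrix']).tolist())
s=readout.observe();print(s); print(R.from_rotvec(s['ee_rot']).as_matrix().round(3))
E
ls pics
```

```text
top [0.37705913 0.14457149 1.32494297] [0.082, -0.157, -1.545] [[474.2607895146327, 0.0, 280.9551752233271], [0.0, 474.2607895146327, 210.0029272783052], [0.0, 0.0, 1.0]]
side [0.25795835 1.0554844  1.02682839] [0.164, -1.168, -2.602] [[450.4935346366799, 0.0, 274.1444301401824], [0.0, 450.4935346366799, 207.97417536219666], [0.0, 0.0, 1.0]]
{'clock': 0.1, 'joints': array([-1.21758351,  0.43515853,  0.02497549,  1.57397363, -0.01159892,
        1.13403569, -0.07506629]), 'dq': array([ 3.51832259e-04,  1.35414008e-04,  3.16190983e-04, -2.30126683e-03,
       -2.31201816e-05,  7.49594960e-04, -1.16189522e-03]), 'joint_efforts': array([ 3.17166894e-03, -6.69124818e+01,  9.88325849e-01, -3.15146148e+01,
       -6.04963652e-02,  3.74169101e-02,  1.27740218e-04]), 'position': array([0.27496814, 0.56075659, 0.22603281]), 'ee_rot': array([-7.09819080e-01, -3.06015376e+00,  2.22580801e-03]), 'force': array([-0.57962172, -0.90962561, -0.27984026]), 'ft_torque': array([-0.00912292, -0.02497042, -0.00065079]), 'gripper_force': 0.0, 'width': 1.0002262530471373}
[[-0.898  0.44  -0.001]
 [ 0.44   0.898 -0.001]
 [-0.    -0.001 -1.   ]]
side_10.png
top_5.png
```

```bash
sed -i "s/np.array(d\['rotation'\])@/R.from_rotvec(d['rotation']).as_matrix()@/" h.py
```

```text
(no output)
```

View pics/top_5.png

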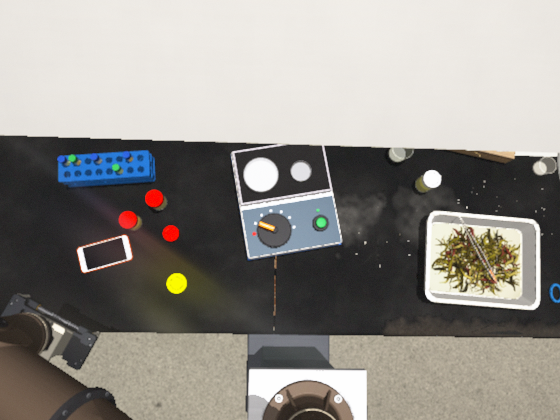

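View pics/side_10.png

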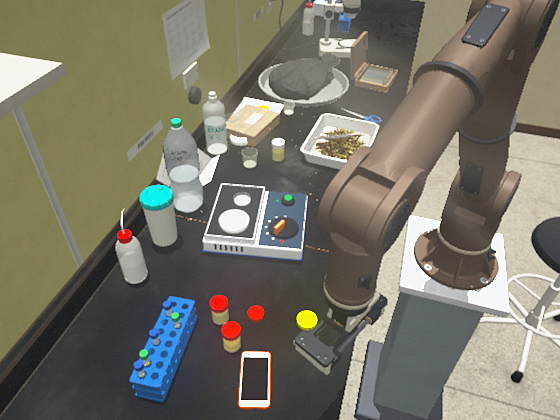

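The top view shows the shaker at about (288,200). Its dial is at about (274,230), with the orange fin pointing left and slightly up at (266,226). The red dot is at (254,234) and the green button at (321,223). The side view shows the fin at (280,227) and the button at (288,199). Next I measure these in both views.

```bash
cat > m.py <<'E'
from h import *
T,S=vision.get_image('top'),vision.get_image('side')
def blobs(d,roi,lo,hi):
    x0,y0,x1,y1=roi; h=cv2.cvtColor(d['pixels'],cv2.COLOR_BGR2HSV)[y0:y1,x0:x1]
    m=cv2.inRange(h,np.array(lo),np.array(hi)); n,_,st,c=cv2.connectedComponentsWithStats(m)
    return sorted([(int(st[i,4]),c[i]+[x0,y0],m) for i in range(1,n) if st[i,4]>=3],key=lambda t:-t[0])
def tri(a,b):
    (o1,r1),(o2,r2)=ray(T,*a),ray(S,*b); A=np.c_[r1,-r2]; s=np.linalg.lstsq(A,o2-o1,rcond=None)[0]
    p,q=o1+s[0]*r1,o2+s[1]*r2; return (p+q)/2,np.linalg.norm(p-q)
rt,rs=(240,195,345,260),(255,185,310,260)
for nm,lo,hi in(('fin',(8,120,120),(25,255,255)),('green',(45,120,60),(85,255,255)),('red',(0,150,120),(6,255,255)),('white',(0,0,190),(180,45,255))):
    bt,bs=blobs(T,rt,lo,hi),blobs(S,rs,lo,hi)
    print(nm,[(a,c.round(1).tolist()) for a,c,_ in bt[:10]],'|',[(a,c.round(1).tolist()) for a,c,_ in bs[:10]])
    if nm!='white' and bt and bs:
        p,e=tri(bt[0][1],bs[0][1]); print('  tri',p.round(4),'gap',e.round(4),'depth',depthpt(T,*bt[0][1]).round(4),depthpt(S,*bs[0][1]).round(4))
ws=[c for a,c,_ in blobs(T,(240,203,300,258),(0,0,170),(180,60,255)) if a<40]
print([onplane(T,*c,.06).round(4).tolist() for c in ws])
E
python3 m.py; python3 -c "
import cv2;a=cv2.imread('pics/top_5.png')[190:265,230:350];cv2.imwrite('pics/c1.png',cv2.resize(a,None,fx=6.5,fy=6.5,interpolation=cv2.INTER_CUBIC))"
```

```text
fin [(30, [265.6, 227.3]), (27, [266.8, 223.7])] | [(86, [278.7, 227.1])]
  tri [0.5233 0.127  0.0879] gap 0.0049 depth [0.5198 0.1267 0.0973] [0.5249 0.1304 0.0912]
green [(90, [320.8, 222.1]), (5, [317.4, 209.8])] | [(41, [287.6, 197.2]), (5, [276.8, 200.4])]
  tri [ 0.5398 -0.0193  0.083 ] gap 0.0015 depth [ 0.5394 -0.0198  0.0801] [ 0.5401 -0.0176  0.0845]
red [(6, [254.0, 233.5])] | [(5, [281.2, 240.6])]
  tri [0.5073 0.1569 0.065 ] gap 0.0019 depth [0.5069 0.1568 0.059 ] [0.5084 0.1565 0.0645]
white [(661, [274.5, 207.7]), (53, [337.3, 220.8]), (29, [278.9, 252.3]), (24, [339.1, 239.8]), (22, [292.7, 249.9]), (20, [328.5, 243.9]), (19, [264.3, 254.8]), (18, [316.0, 245.9]), (17, [304.8, 247.8]), (14, [293.5, 226.5])] | [(551, [269.4, 225.4]), (36, [305.1, 209.8]), (8, [266.9, 232.9]), (7, [272.7, 238.0]), (6, [276.0, 216.5]), (6, [269.0, 220.5]), (5, [306.6, 197.2]), (5, [265.8, 226.4]), (4, [285.0, 215.8]), (4, [276.5, 226.0])]
[[0.5304, 0.1279, 0.06], [0.5246, 0.1099, 0.06]]
```

View pics/c1.png

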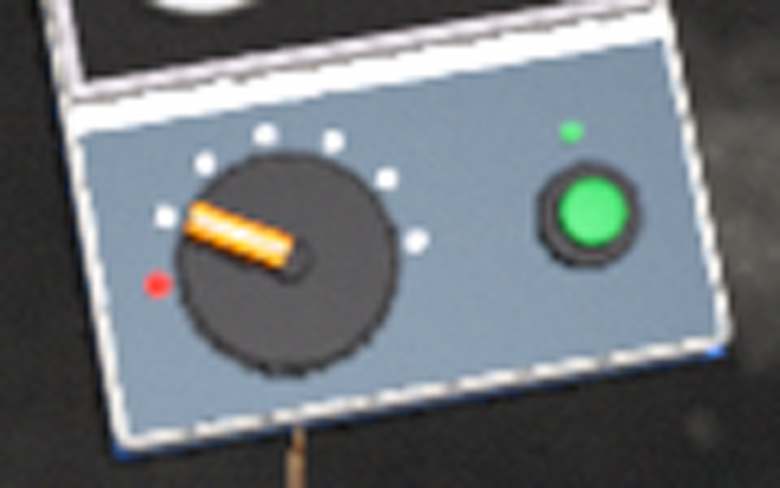

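The crop shows the red dot at (158,285) and the white dots 1 to 6 from (166,217) round to (416,240). The fin points at dot 1. The green button is at (593,212).

```bash
python3 - <<'E'
from h import *
from scipy.optimize import least_squares
T=vision.get_image('top')
px=np.array([(158,285),(166,217),(205,163),(265,134),(333,140),(386,178),(416,240)])
P=np.array([onplane(T,*((p+.5)/6.5-.5+np.array([230,190])),.06)[:2] for p in px])
def f(q): 
    a=q[2]-np.arange(7)*np.pi/6; return (P-q[:2]-.054*np.c_[np.cos(a),np.sin(a)]).ravel()
r=least_squares(f,[.515,.105,1.7]); print(r.x,'yaw deg',np.degrees(r.x[2])-90,abs(r.fun).max())
y=r.x[2]-np.pi/2; ax=np.array([np.cos(y),np.sin(y)]); c=r.x[:2]
print('radii',np.linalg.norm(P-c,axis=1).round(4))
fin=onplane(T,265.9,225.7,.097)[:2]; print('fin vec',fin-c,np.linalg.norm(fin-c),'dial deg',np.degrees(r.x[2]-np.arctan2(*(fin-c)[::-1])))
print('button',onplane(T,320.8,222.1,.082))
E
```

```text
[0.51790574 0.10381811 1.76857661] yaw deg 11.331975264213185 0.0006045809535761074
radii [0.0544 0.0537 0.0535 0.0542 0.0543 0.0537 0.0538]
fin vec [0.006271   0.02222955] 0.023097151983158613 dial deg 27.085848138904087
button [ 0.53919137 -0.0196369   0.082     ]
```

```bash
python3 -m creep '[[-0.8,-0.56,0,0,0],[-0.8,-0.56,0,0,0],[-0.8,-0.56,0,0,0],[-0.8,-0.56,0,0,0],[-0.8,-0.56,0,0,0],[-0.8,-0.56,0,0,0],[-0.8,-0.56,0,0,0],[-0.8,-0.56,0,0,0],[-0.8,-0.56,0,0,0],[-0.8,-0.56,0,0,0],[-0.8,-0.56,0,0,0],[-0.8,-0.56,0,0,0]]' 10 && python3 -m creep '[[-0.1,-0.1,0,-1,0],[0,0,0,-0.8,0],[0,0,0,0,0],[0,0,0,0,0]]'
cat > g.py <<'E'
from h import *
C=np.array([.518,.104])
s=readout.observe(); M=R.from_rotvec(s['ee_rot']).as_matrix(); p=s['position']
yy=np.degrees(np.arctan2(M[1,1],M[0,1])); v=p[:2]-C
print('t',s['clock'],'p',p.round(4),'tool-y yaw',yy.round(2),'dial angle of tool',round(101.33-yy,2),'r',(v@M[:2,1]).round(4),'t',(v@M[:2,0]).round(4),'tilt',M[:,2].round(3),'F',s['force'].round(1),'w',round(s['width'],3),'j',s['joints'].round(2))
E
python3 g.py
```

```text
clock: 1.75
position: [0.5021, 0.1497, 0.2268]
ee_rot: [0.71, 3.06, 0.0]
force: [0.2, 0.1, -0.2]
width: 0.002
gripper_force: 0.0
clock: 2.25
position: [0.5033, 0.1456, 0.2267]
ee_rot: [-0.518, -3.099, -0.0]
force: [-0.7, 0.0, 0.3]
width: 0.005
gripper_force: 0.0
t 2.25 p [0.5033 0.1456 0.2267] tool-y yaw 71.03 dial angle of tool 30.3 r 0.0346 t 0.0274 tilt [-0.  0. -1.] F [-0.7  0.   0.3] w 0.005 j [-0.53  0.27  0.18  1.83 -0.06  1.05  0.92]
```

```bash
python3 -m creep '[[0,0,0.8,0,0],[0,0,0.8,0,0],[0,0,0.8,0,0],[0,0,0.7,0,0],[0,0,0.5,0,0],[0,0,0,0,0]]' && python3 g.py; python3 - <<'E'
from h import *
w=grab('wrist');s=grab('side');t=grab('top')
f=lambda a:cv2.resize(a,(400,300),interpolation=cv2.INTER_CUBIC)
cv2.imwrite('pics/c2.png',np.vstack([np.hstack([cv2.resize(w['pixels'],(400,300)),f(s['pixels'][170:275,200:340])]),np.hstack([f(t['pixels'][180:270,230:350]),np.zeros((300,400,3),np.uint8)])]))
E
```

```text
clock: 3.0
position: [0.5024, 0.1453, 0.0816]
ee_rot: [-0.516, -3.096, 0.002]
force: [-0.2, -0.5, 0.8]
width: 0.007
gripper_force: 0.0
t 3.0 p [0.5024 0.1453 0.0816] tool-y yaw 71.06 dial angle of tool 30.27 r 0.034 t 0.0282 tilt [-0.003 -0.001 -1.   ] F [-0.2 -0.5  0.8] w 0.007 j [-0.5   0.45  0.15  1.99 -0.1   0.71  0.96]
```

View pics/c2.png

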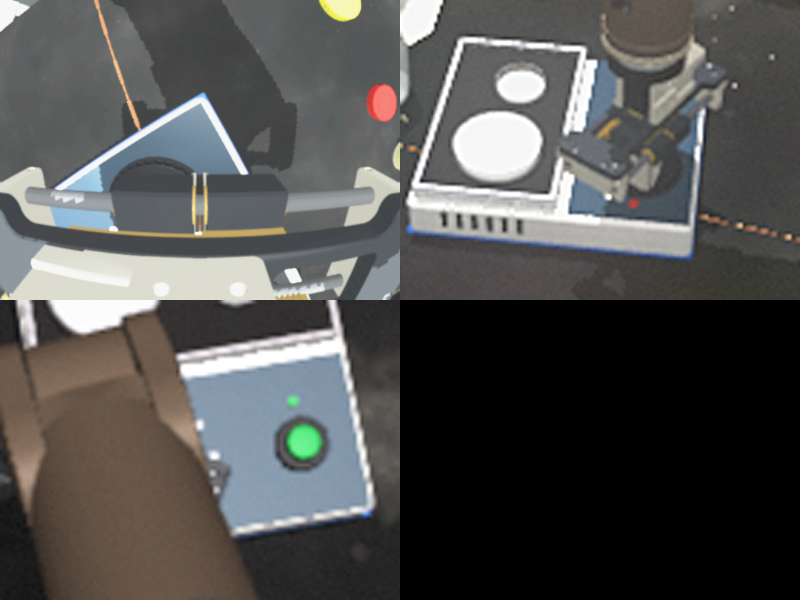

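The tips stand down beside the fin's counter-clockwise face, and the fin is hidden behind the fingers. I close the gap and then push along the arc.

```bash
python3 -m creep '[[-0.15,0,0,0,0],[-0.15,0,0,0,0],[0,0,0,0,0]]' && python3 g.py && python3 -m creep '[[-0.06,0.026,0,1,0],[-0.06,0.026,0,1,0],[-0.06,0.026,0,1,0],[-0.06,0.026,0,1,0],[-0.06,0.026,0,1,0],[-0.06,0.026,0,1,0],[-0.06,0.026,0,1,0],[-0.06,0.026,0,1,0],[-0.06,0.026,0,1,0],[-0.06,0.026,0,1,0]]' && python3 g.py
```

```text
clock: 3.52
position: [0.515, 0.1417, 0.083]
ee_rot: [-0.517, -3.099, -0.001]
force: [-0.0, 0.4, 1.1]
width: 0.0
gripper_force: 0.5
t 3.525 p [0.515  0.1417 0.083 ] tool-y yaw 71.06 dial angle of tool 30.27 r 0.0347 t 0.0151 tilt [-0.  0. -1.] F [-0.   0.4  1.1] w 0.0 j [-0.48  0.46  0.16  1.96 -0.1   0.73  0.97]
clock: 4.78
position: [0.5395, 0.1362, 0.0827]
ee_rot: [-1.547, -2.734, -0.001]
force: [-1.4, 2.6, 1.3]
width: 0.004
gripper_force: 1.3
t 4.775 p [0.5395 0.1362 0.0827] tool-y yaw 30.99 dial angle of tool 70.34 r 0.035 t 0.0166 tilt [-0.     0.001 -1.   ] F [-1.4  2.6  1.3] w 0.004 j [-0.59  0.5   0.35  1.92 -0.24  0.76  0.43]
```

```bash
python3 -m creep '[[-0.061,0.025,0,1,0],[-0.061,0.025,0,1,0],[-0.061,0.025,0,1,0],[-0.061,0.025,0,1,0],[-0.061,0.025,0,1,0],[-0.061,0.025,0,1,0],[-0.061,0.025,0,1,0],[-0.061,0.025,0,1,0],[-0.061,0.025,0,1,0],[-0.061,0.025,0,1,0],[0,0,0,0,0]]' && python3 g.py; python3 - <<'E'
from h import *
w=grab('wrist');s=grab('side');t=grab('top')
f=lambda a:cv2.resize(a,(400,300),interpolation=cv2.INTER_CUBIC)
cv2.imwrite('pics/c3.png',np.vstack([np.hstack([cv2.resize(w['pixels'],(400,300)),f(s['pixels'][170:275,200:340])]),np.hstack([f(t['pixels'][180:270,230:350]),np.zeros((300,400,3),np.uint8)])]))
E
```

```text
clock: 6.15
position: [0.5548, 0.1141, 0.0828]
ee_rot: [2.387, 2.042, -0.0]
force: [-1.3, 0.3, -0.0]
width: 0.006
gripper_force: 0.0
t 6.15 p [0.5548 0.1141 0.0828] tool-y yaw -8.91 dial angle of tool 110.24 r 0.0348 t 0.0157 tilt [ 0. -0. -1.] F [-1.3  0.3 -0. ] w 0.006 j [-0.68  0.54  0.54  1.91 -0.38  0.79 -0.08]
```

View pics/c3.png

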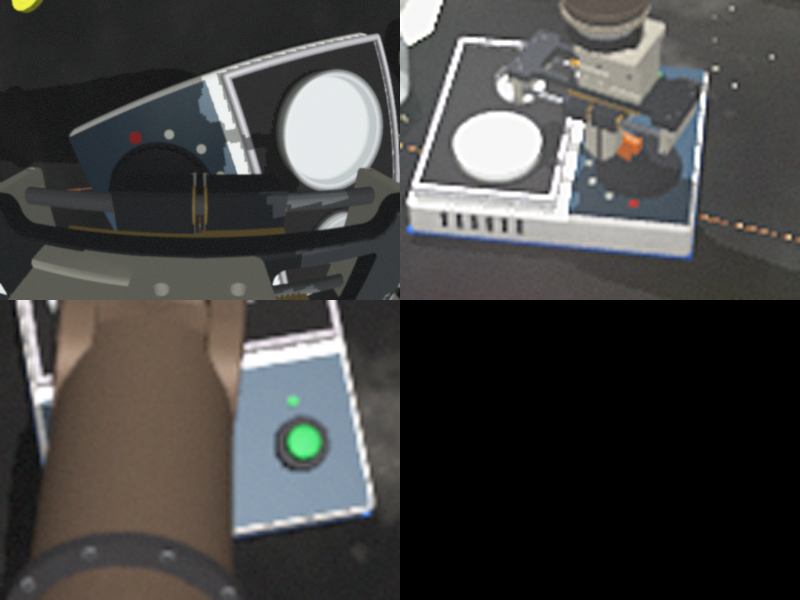

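The side crop shows the orange fin at (628,145), ahead of the finger and near dot 4. The dishes have not moved. I push on slowly to just past the last crest.

```bash
python3 -m creep '[[-0.061,0.026,0,1,0],[-0.061,0.026,0,1,0],[-0.061,0.026,0,1,0],[-0.061,0.026,0,1,0],[-0.061,0.026,0,1,0],[-0.031,0.013,0,0.5,0],[-0.031,0.013,0,0.5,0],[-0.031,0.013,0,0.5,0],[-0.031,0.013,0,0.5,0],[0,0,0,0,0],[0,0,0,0,0]]' && python3 g.py; python3 - <<'E'
from h import *
s=grab('side')
cv2.imwrite('pics/c4.png',cv2.resize(s['pixels'][170:275,200:340],(800,600),interpolation=cv2.INTER_CUBIC))
E
```

```text
clock: 7.68
position: [0.555, 0.096, 0.0827]
ee_rot: [-2.81, -1.404, 0.0]
force: [0.2, -0.9, -0.2]
width: 0.008
gripper_force: 0.0
t 7.675 p [0.555  0.096  0.0827] tool-y yaw -36.9 dial angle of tool 138.23 r 0.0344 t 0.0159 tilt [-0. -0. -1.] F [ 0.2 -0.9 -0.2] w 0.008 j [-0.74  0.57  0.68  1.92 -0.49  0.82 -0.44]
```

View pics/c4.png

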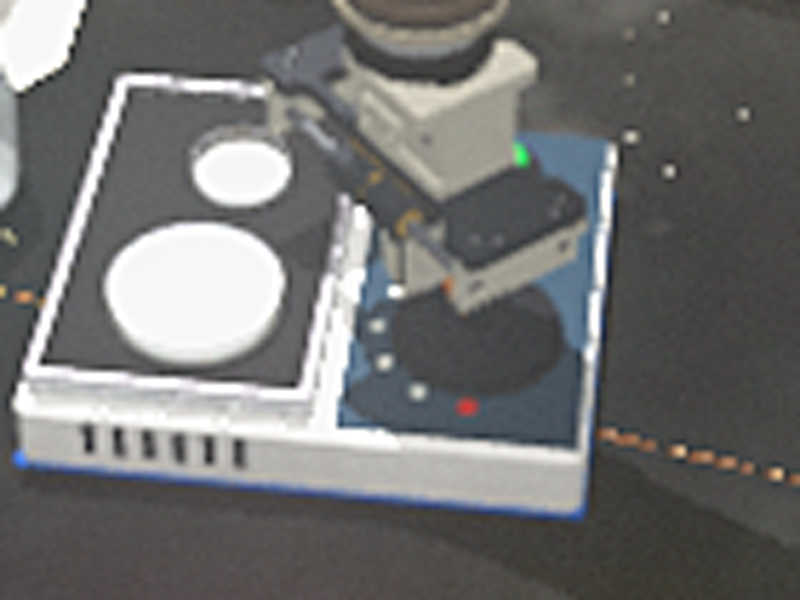

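```bash
python3 -m creep '[[-0.031,0.013,0,0.5,0],[-0.031,0.013,0,0.5,0],[0,0,0,0,0],[0.2,0,0,0,0],[0.2,0,0,0,0],[0,0,-0.6,0,0],[0,0,-0.8,0,0],[0,0,-0.8,0,0],[0,0,-0.8,0,0],[0,0,0,0,0]]' && python3 g.py; python3 - <<'E'
from h import *
s=grab('side');t=grab('top')
f=lambda a:cv2.resize(a,(400,300),interpolation=cv2.INTER_CUBIC)
cv2.imwrite('pics/c5.png',np.hstack([f(s['pixels'][170:275,200:340]),f(t['pixels'][180:270,230:350])]))
E
```

```text
clock: 8.98
position: [0.5668, 0.1061, 0.2051]
ee_rot: [2.857, 1.306, 0.007]
force: [-0.4, -0.4, -1.0]
width: 0.005
gripper_force: 0.0
t 8.975 p [0.5668 0.1061 0.2051] tool-y yaw -40.88 dial angle of tool 142.21 r 0.0355 t 0.0336 tilt [ 0.004  0.001 -1.   ] F [-0.4 -0.4 -1. ] w 0.005 j [-0.84  0.45  0.81  1.77 -0.37  1.07 -0.62]
```

View pics/c5.png

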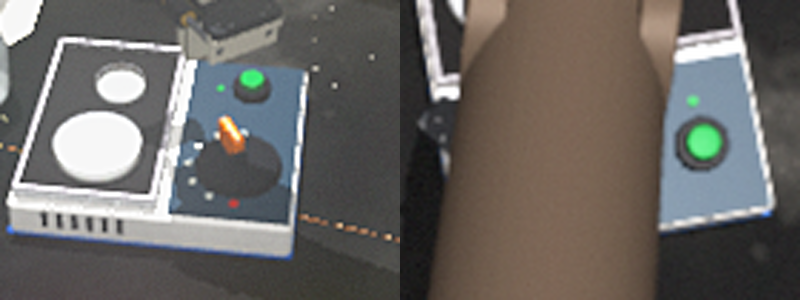

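The fin now points up in the side crop at (232,133), between dot 4 at (215,137) and dot 6 at (247,134). I check its angle numerically and work out the shift to the button.

```bash
python3 - <<'E'
from h import *
S=vision.get_image('side'); C=np.array([.518,.104])
m=cv2.inRange(cv2.cvtColor(S['pixels'],cv2.COLOR_BGR2HSV),(5,110,90),(25,255,255)); m[:205]=0;m[240:]=0;m[:,:265]=0;m[:,300:]=0
v,u=np.nonzero(m); P=np.array([depthpt(S,a,b) for a,b in zip(u,v)]); c=np.c_[u,v].mean(0); print(len(u),c,P.mean(0),P[:,2].min(),P[:,2].max())
T=P[P[:,2]>.088]; print('top pts',len(T),'dial deg', 101.33-np.degrees(np.arctan2(*(T.mean(0)[:2]-C)[::-1])), T.mean(0))
Rm=R.from_rotvec(S['rotation']).as_matrix();K=np.array(S['camera_matrix'])
for th in (120,150,180):   # projected centre of visible fin for each candidate click
    a=np.radians(101.33-th)
    q=[]
    for r,z in((.005,.097),(.043,.097)):
        w=Rm.T@(np.r_[C+r*np.array([np.cos(a),np.sin(a)]),z]-S['position']); q.append((K[0,0]*w[0]/-w[2]+K[0,2],K[1,1]*-w[1]/-w[2]+K[1,2]))
    print(th,np.round(q,1).tolist())
print('u range',u.min(),u.max(),'v',v.min(),v.max())
s=readout.observe(); M=R.from_rotvec(s['ee_rot']).as_matrix()
d=np.array([.5395,-.0195,.11])-s['position']; print('to above button, tool units',(M.T@d/.04).round(3))
E
```

```text
60 [280.35       217.96666667] [0.53233191 0.08875859 0.08935066] 0.06797028703217722 0.10085948290055347
top pts 34 dial deg 150.96832105079315 [0.5303979  0.08941276 0.09601989]
120 [[282.1, 219.7], [272.0, 214.6]]
150 [[282.8, 219.4], [277.6, 211.6]]
180 [[283.6, 219.3], [284.8, 210.9]]
u range 277 285 v 211 223
to above button, tool units [-2.783  1.58   2.301]
```

```bash
python3 -m creep '[[-0.7,0.4,0,0,0],[-0.7,0.4,0,0,0],[-0.7,0.4,0,0,0],[-0.68,0.38,0,0,0],[0,0,0,0,0],[0,0,0.8,0,0],[0,0,0.8,0,0],[0,0,0.7,0,0],[0,0,0,0,0],[0,0,0,0,0]]' && python3 g.py
```

```text
clock: 10.38
position: [0.5403, -0.0196, 0.1112]
ee_rot: [2.857, 1.305, 0.0]
force: [-0.0, 0.3, 0.4]
width: 0.009
gripper_force: 0.0
t 10.375 p [ 0.5403 -0.0196  0.1112] tool-y yaw -40.9 dial angle of tool 142.23 r 0.0978 t -0.0788 tilt [ 0. -0. -1.] F [-0.   0.3  0.4] w 0.009 j [-0.59  0.51  0.74  1.96 -0.46  0.85 -0.31]
```

```bash
python3 -m creep '[[0,0,0.4,0,0],[0,0,0.3,0,0],[0,0,0.1,0,0],[0,0,0.06,0,0],[0,0,0.03,0,0],[0,0,0,0,0],[0,0,0,0,0]]' && python3 g.py
```

```text
clock: 11.25
position: [0.5398, -0.0196, 0.0761]
ee_rot: [-2.857, -1.304, -0.001]
force: [-5.2, 2.2, 16.2]
width: 0.002
gripper_force: 8.0
t 11.25 p [ 0.5398 -0.0196  0.0761] tool-y yaw -40.93 dial angle of tool 142.26 r 0.0974 t -0.0791 tilt [ 0.     0.001 -1.   ] F [-5.2  2.2 16.2] w 0.002 j [-0.55  0.56  0.7   1.99 -0.51  0.78 -0.27]
```

The force is 16 N with the tip at 76 mm, so the button has bottomed out. I raise and check.

```bash
python3 -m creep '[[0,0,0,0,0],[0,0,-0.5,0,0],[0,0,-0.8,0,0],[0,0,-0.9,0,0],[0,0,-0.9,0,0],[0,0,-0.9,0,0],[0,0,-0.9,0,0],[0.9,0,0,0,0],[0.9,0,0,0,0],[0.9,0,0,0,0],[0,0,0,0,0],[0,0,0,0,0]]' && python3 g.py; python3 - <<'E'
from h import *
s=grab('side');t=grab('top')
f=lambda a:cv2.resize(a,(400,300),interpolation=cv2.INTER_CUBIC)
cv2.imwrite('pics/c6.png',np.hstack([f(s['pixels'][170:275,200:340]),f(t['pixels'])]))
for d in (s,):
    h=cv2.cvtColor(d['pixels'],cv2.COLOR_BGR2HSV); m=cv2.inRange(h,(45,120,60),(85,255,255)); m[:185]=0;m[210:]=0;m[:,:280]=0;m[:,310:]=0
    v,u=np.nonzero(m); print(len(u),u.mean() if len(u) else 0, v.mean() if len(v) else 0, np.median([depthpt(d,a,b)[2] for a,b in zip(u,v)]) if len(u) else 0)
E
```

```text
clock: 12.75
position: [0.6102, 0.0607, 0.271]
ee_rot: [2.858, 1.303, -0.001]
force: [-0.6, 0.2, 0.2]
width: 0.006
gripper_force: 0.0
t 12.75 p [0.6102 0.0607 0.271 ] tool-y yaw -40.97 dial angle of tool 142.3 r 0.098 t 0.0278 tilt [-0.001 -0.001 -1.   ] F [-0.6  0.2  0.2] w 0.006 j [-0.74  0.47  0.84  1.58 -0.36  1.25 -0.56]
42 287.5952380952381 197.26190476190476 0.08236655109084312
```

View pics/c6.png

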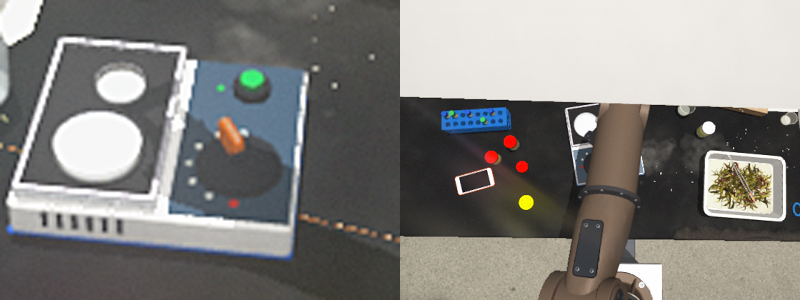

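The fin is at the same place, on dot 5 at (232,133) in the side crop. The button at (252,80) is back up at 82 mm. The dishes, jars and caps have not moved, and the arm is clear.

```bash
python3 -c "from cell import sign_off; print(sign_off())"
```

```text
the job is handed in; nothing more can be done
None
```

The selector is on speed 5 (measured at about 151°, nominal 150°), the start button was pressed fully down and is up again, nothing else was moved, and the job is handed in; `sign_off()` returned no verdict.

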